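# Shim the rocking micromanipulator plate

### The arm

A 6-joint arm with a two-finger parallel gripper is mounted at the origin on the work surface. World frame = base frame: x ahead of the robot, y to its left, z up, the work surface at z = 0. Lengths are in mm, angles in rad, forces in N, time in s.
With the tool pointing down it reaches from about 375 to 825 mm from the base axis. Payload 5.5 kg.
Tool frame: the origin (TCP) lies midway between the tips of the shut fingers; the grasp point (between the pads) lies 19 mm behind it (robot.tcp_to_grasp is the distance from the TCP to the grasp point, in mm); z points along the fingers, y is the direction in which the jaws open and shut (so a half turn about z gives the same grasp; the last joint's range is limited). The gripper opens to 85 mm and grips with 20 to 120 N. Pads are 22 mm wide; open, the fingers measure 114 mm over their backs; the gripper's body (76 mm by 85 mm) begins 54 mm behind the grasp point. The pads swing forward as they close: fully open they stand 13 mm farther back than shut.
Start: joints at [-1.28, 0.314, -0.047, 1.21, 0, 1.571], TCP at [172.028, -574.805, 231.299] pointing down, gripper open.
Joint ranges: [-2.67, 2.67], [-0.69, 1.73], [-1.03, 1.25], [-2.08, 2.16], [-1.42, 1.45], [-3.14, 3.14]. Speed limits (rad/s): [2.39, 2.39, 3.01, 3.14, 3.14, 3.14].

### API

Orientations are given as a unit quaternion [x, y, z, w].
In Python, from station import robot gives the robot as it stands.
- The arm moves only by the tool jog_arm, never from a script. Its argument "deltas" is a list of rows, each an object with "jaw": the opening, from 0 (shut) to 1 (fully open); "offset": the shift along the tool's x, y, z as a fraction of full scale, a list of three; "angular": the turn, a rotation vector about the tool's x, y, z as a fraction of full scale, a list of three. A call has 1 to 12 rows; each row shifts and turns the commanded pose from where the row before left it, along the tool's axes as they then stand; what a row does not reach is not made up. Full scale, the value 1, is 4 cm for a shift and 0.12 rad for a turn. A row lasts 1/10 s, in which the tool goes at most 50 mm and 8.59 degrees, less where a joint would pass 70% of its speed; a pose out of reach is approached as far as the arm can. A call with a number of a shift or a turn outside -1 to 1 is refused whole. A call with a gripper value outside its range is refused whole. The fingers move at their own pace and stop on an object; "grip_force" is the grip in N (left out, the last holds). Time passes only in rows, so rows that do not move let the fingers close. It gives the time, the measured TCP pose, the force and the opening at its end, in the units of the state.
- robot.sense(): the state, without advancing time (a new reading comes with each control period).
- robot.read_camera(name): name is "scene" or "top" or "wrist"; returns a dict with "color" (420x560x3 uint8, red, green, blue), "vfov" (degrees; the focal length in pixels is half the picture's height over the tangent of half this angle, whatever the lens; pixels are square), "cx", "cy" (the principal point, pixels), "position" and "attitude" of the camera in the world. Camera axes: x right, y down, z forward; pixel columns grow to the right and rows downward; lengths in mm; the calibration is good to about 2 mm. A picture is of the moment at which its call begins. There is no depth.
- robot.finish_job(): hands the job in, once; it reports no verdict.
Trained networks look in a picture, given as the dict that the camera call returned (one of the last four; its "shot" number tells which), for a name from the list of things; names that differ only in an ending like _2 or _b are one class to them, and where a whole thing is asked for, a point or a joint stands for the part that bears it (a point fixed in the world has none). Each returns a list of dicts, best first, with "p" (0 to 1); they miss things now and then, are a little off and sometimes report something else, mostly with a low value. They report only what shows in the picture. A call takes as long as a camera call.
- robot.silhouettes(query, picture): "mask" (420x560 bool, what is visible of it) and "point" ([column, row] in pixels, amid what is visible of it).
The state is a dict: "time_s": time; "q": joint angles; "qvel": joint speeds; "effort": joint torques, N m; "ee_pos": TCP position; "tool_rot": TCP orientation; "ft_force": force on the tool from outside, world axes, zero at the start; "moment": the same for the moment, N m; "grip_width": opening from 0.0 (shut) to 1.0 (fully open).
Only numpy, scipy, OpenCV 4.12 (cv2) and the standard library are available. Lean on these libraries where they do the work, as an engineer would, in place of code of your own. Each camera call takes 0.05 s, during which the arm holds its last target.

### The job

The micromanipulator's plate rocks because one foot is too short. Without gripping or lifting anything, push the orange wedge, thin end first, under that short foot until it is snug and the plate stays level, then press down firmly on the blue pad above that foot to check that it no longer rocks, and move clear. Do not shove the plate along the table, and leave the other things where they stand.

Things in the scene. Friction and masses are not known exactly. Their poses are not given: they have to be found in the camera images.
- plate: Aluminium plate 150 x 240 mm (x, y), 12 thick, top 42 above the table, with black micromanipulator stages up to 117 high on its -y side. 2.5 kg, loose, on three 30 mm rubber feet. Origin: table height below its centre; short foot at the -x, +y corner. Starts level; pressing that corner with 2-3 N rocks it 0.1 rad. Once snug, pushing the wedge further takes clearly more force (5 N up).
- short_foot: The short foot: a bare steel stud 20 mm in diameter fixed under the plate, at plate x = -60, y = +100 mm, 15 mm in from the plate's edge in x and 20 mm in y. Origin: centre of its underside, which hangs 11 mm above the table while the plate is level. Axes as the plate's.
- pad: Blue round pad, 26 mm in diameter, 4 mm thick, fixed on the plate's top face straight above the short foot. Origin: centre of its underside, 42 mm above the table; its top is at 46 mm.
- wedge: Loose orange plastic wedge, 75 mm long (x), 50 wide (y), 3 thick at the thin end (+x) rising evenly to 20 at the thick end (-x), with an upright flat back face; 60 g. Origin: centre of its underside. Starts on the table before the short foot, thin end roughly towards it. It is 11 mm thick 35 mm from the thin end: snug when the thin end is about 35 mm past the foot's near edge.
- wedge_tip (a point): Middle of the wedge's thin edge.
- wedge_back (a point): Middle of the wedge's upright back face, 10 mm above the table.
- pump_bottle: Bystander: clear pump bottle, 66 mm in diameter, 171 mm tall. Origin: centre of its underside.
- tip_box: Bystander: blue box with a clear lid, 85 x 115 x 65 mm. Origin: centre of its underside.
- objective: Bystander: steel microscope objective with a yellow band, 34 mm in diameter, 46 mm tall. Origin: centre of its underside.
- vial: Bystander: amber jar with a black cap, 44 mm in diameter, 65 mm tall. Origin: centre of its underside.
- foam_block: Bystander: cream foam block, 70 x 160 x 30 mm. Origin: centre of its underside.
- screwdriver: Bystander: screwdriver 170 mm long, lying on the table along its x.
- post_clamp: Bystander: black clamp block with an upright steel post, 30 x 40 mm, 85 mm tall. Origin: centre of its underside.

How it is judged:
By the outcome, as a careful person would: the job done as asked, in the order asked, and still so for the second after the job is handed in, with the robot touching nothing.
It also fails if it takes over 51 s, if anything falls off the work surface, if the arm or the gripper's body presses on something with over 40 N, if the wrist force passes 120 N, or if a joint passes its speed limit or range.

## Working session

There is one attempt and no reset: what is moved stays moved. The work goes in short steps, Python scripts to look and compute and a tool call to move; the robot and the scene stay as the last step left them, time stands still between calls to the robot, and variables do not carry over. Pictures are saved under pics/ and viewed, and the job is handed in when it is done.

Besides the shell and the picture viewer there is one more tool, called after "Call:" as name([rows], argument=value, ...), one row to a line, values as JSON. jog_arm: Moves the arm, as the interface text tells. Its arguments: {"type":"object","properties":{"deltas":{"type":"array","items":{"type":"object","properties":{"jaw":{"type":"number"},"offset":{"type":"array","items":{"type":"number","minimum":-1,"maximum":1}},"angular":{"type":"array","items":{"type":"number","minimum":-1,"maximum":1}}}}},"grip_force":{"type":"number"}},"required":["deltas"]}

```bash
ls; mkdir -p pics
python3 - <<'E'
from station import robot
import cv2,pickle
s=robot.sense();print(s)
for n in ["scene","top"]:
    d=robot.read_camera(n);cv2.imwrite(f"pics/{n}0.png",d["color"][:,:,::-1]);pickle.dump(d,open(f"{n}0.pkl","wb"))
    print(n,{k:v for k,v in d.items() if k!="color"})
    for q in ["wedge","pad","plate"]:
        for r in robot.silhouettes(q,d)[:1]:
            print(q,r["p"],r["point"],r["mask"].sum()); cv2.imwrite(f"pics/{n}0_{q}.png",r["mask"].astype('uint8')*255)
E
```

```text
pics
{'time_s': 0.0, 'q': array([-1.27999122e+00,  3.14204445e-01, -4.80672471e-02,  1.21017521e+00,
       -1.15485040e-05,  1.57078360e+00]), 'qvel': array([-1.52987654e-04,  3.39174743e-04,  4.58484271e-04,  5.28281307e-04,
        3.68078035e-05, -1.03074515e-03]), 'effort': array([ 7.20132193e-04, -5.39582491e+01,  3.39752197e+01,  1.88971160e-02,
       -1.59213882e-04, -5.41573058e-06]), 'ee_pos': array([ 171.86982382, -574.27221427,  230.45266737]), 'tool_rot': array([ 9.89446400e-01,  1.44896997e-01, -1.25284337e-04, -8.15740830e-04]), 'ft_force': array([ 0.11287086,  0.86691096, -0.93783712]), 'moment': array([ 0.04090275, -0.02186589,  0.0197131 ]), 'grip_width': 0.9958785045077161}
scene {'vfov': 51.423706352321744, 'cx': 283.5055974801544, 'cy': 208.2336561110112, 'position': array([1040.32422694, -762.4399277 ,  643.5971125 ]), 'attitude': array([ 0.83272868,  0.2685866 , -0.13531357, -0.46488109]), 'shot': 1}
wedge 0.71 [284.6, 219.1] 470
pad 0.39 [322.8, 223.7] 68
plate 0.62 [322.2, 263.5] 5186
top {'vfov': 52.96603128824377, 'cx': 272.974115185654, 'cy': 209.61754692934377, 'position': array([ 267.64050647,   20.91345097, 1143.51134843]), 'attitude': array([-0.65569013,  0.74762546, -0.08078505,  0.06782626]), 'shot': 2}
wedge 0.74 [255.8, 205.7] 541
pad 0.73 [90.9, 176.2] 978
plate 0.59 [287.5, 144.9] 4765
```

View pics/scene0.png

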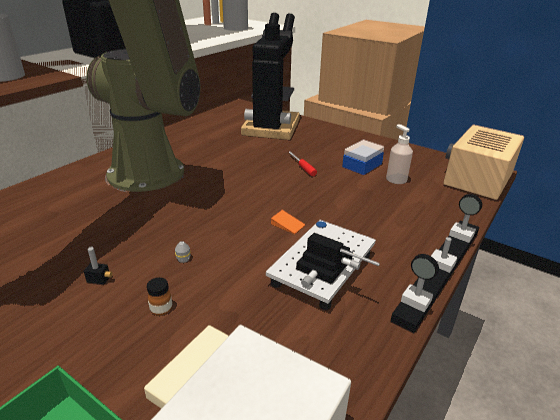

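View pics/top0.png

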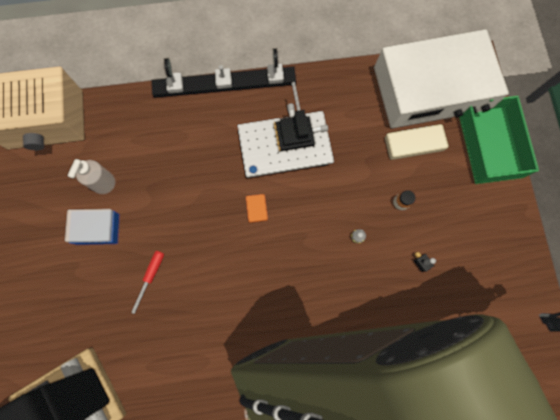

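The top view shows the pad at about (253,169), the plate centred at about (286,144) and the wedge at about (257,208). Next I fit poses for the plate and wedge.

```bash
cat > h.py <<'E'
import numpy as np,cv2,pickle
from scipy.spatial.transform import Rotation as R
from scipy.optimize import least_squares,minimize
def proj(d,P):
    P=np.atleast_2d(P);f=210/np.tan(np.radians(d["vfov"]/2))
    c=R.from_quat(d["attitude"]).inv().apply(P-d["position"])
    return np.c_[d["cx"]+f*c[:,0]/c[:,2],d["cy"]+f*c[:,1]/c[:,2]]
def ray(d,uv,z):
    f=210/np.tan(np.radians(d["vfov"]/2))
    v=R.from_quat(d["attitude"]).apply([(uv[0]-d["cx"])/f,(uv[1]-d["cy"])/f,1])
    p=np.array(d["position"]);return p+v*(z-p[2])/v[2]
def orange(d):
    h=cv2.cvtColor(d["color"],cv2.COLOR_RGB2HSV)
    m=((h[...,0]>=5)&(h[...,0]<=16)&(h[...,1]>200)&(h[...,2]>140)).astype('uint8')
    return m
def biggest(m,near=None):
    n,l,s,c=cv2.connectedComponentsWithStats(m)
    if near is None:i=1+np.argmax(s[1:,4])
    else:
        ok=[i for i in range(1,n) if s[i,4]>15]; i=min(ok,key=lambda i:np.hypot(*(c[i]-near)))
    return (l==i).astype('uint8'),c[i],s[i,4]
W=np.array([[x,y,z] for y in(-25,25) for x,z in((37.5,0),(37.5,3),(-37.5,0),(-37.5,20))],float)
def place(P,x,y,a):
    c,s=np.cos(a),np.sin(a);return np.c_[x+c*P[:,0]-s*P[:,1],y+s*P[:,0]+c*P[:,1],P[:,2]]
def sil(d,P,k=4):
    uv=proj(d,P);h=cv2.convexHull((uv).astype('float32'))
    m=np.zeros((420*k,560*k),'uint8');cv2.fillConvexPoly(m,np.round((h[:,0]+.5)*k).astype(int),1)
    return cv2.resize(m.astype('float32'),(560,420),interpolation=cv2.INTER_AREA)
E
python3 - <<'E'
from h import *
T=pickle.load(open("top0.pkl","rb"));S=pickle.load(open("scene0.pkl","rb"))
mt,ct,at=biggest(orange(T),(257,208));ms,cs,as_=biggest(orange(S),(287,222));print(ct,at,cs,as_)
p0=ray(T,ct,6);print("wedge c",p0)
def cost(v):
    x,y,a=v[:3]*np.array([1,1,.01]);P=place(W,x,y,a)
    return np.abs(sil(T,P)-mt).sum()+np.abs(sil(S,P)-ms).sum()
best=[]
for a in np.arange(-3.1,3.1,.3):
    r=minimize(cost,[p0[0],p0[1],a*100],method="Nelder-Mead",options=dict(initial_simplex=[[p0[0],p0[1],a*100],[p0[0]+5,p0[1],a*100],[p0[0],p0[1]+5,a*100],[p0[0],p0[1],a*100+15]],xatol=.05,fatol=.05))
    best.append((r.fun,r.x))
best.sort(key=lambda t:t[0])
for b in best[:4]:print(b)
h=cv2.cvtColor(T["color"],cv2.COLOR_RGB2HSV);mb=((h[...,0]>100)&(h[...,0]<125)&(h[...,1]>120)).astype('uint8')
m,c,a=biggest(mb,(253,169));print("pad",c,a,ray(T,c,46))
h=cv2.cvtColor(S["color"],cv2.COLOR_RGB2HSV);mb=((h[...,0]>100)&(h[...,0]<125)&(h[...,1]>120)).astype('uint8')
m,c,a=biggest(mb,(321,224));print("pad",c,a,ray(S,c,45))
for n,d,b in(("t",T,(210,100,360,230)),("s",S,(250,190,400,320))):
    x0,y0,x1,y1=b;cv2.imwrite(f"pics/z{n}.png",cv2.resize(d["color"][y0:y1,x0:x1,::-1],None,fx=5,fy=4.5,interpolation=cv2.INTER_CUBIC))
E
```

```text
Traceback (most recent call last):
  File "h.py", line 20, in biggest
    ok=[i for i in range(1,n) if s[i,4]>15]; i=min(ok,key=lambda i:np.hypot(*(c[i]-near)))
                                               ~~~^^^^^^^^^^^^^^^^^^^^^^^^^^^^^^^^^^^^^^^^
ValueError: min() iterable argument is empty
```

Run:
```python
from h import *
T=pickle.load(open("top0.pkl","rb"));S=pickle.load(open("scene0.pkl","rb"))
for d,u,v in((T,257,200),(T,257,208),(T,257,216),(T,275,208),(T,253,169),(S,287,221),(S,281,226),(S,321,224),(S,270,215)):
    print(u,v,d["color"][v,u],cv2.cvtColor(d["color"],cv2.COLOR_RGB2HSV)[v,u])
for n,d,b in(("t",T,(210,100,360,230)),("s",S,(250,190,400,320))):
    x0,y0,x1,y1=b;cv2.imwrite(f"pics/z{n}.png",cv2.resize(d["color"][y0:y1,x0:x1,::-1],None,fx=5,fy=4.5,interpolation=cv2.INTER_CUBIC))
```

```text
257 200 [218 131  63] [ 13 181 218]
257 208 [219 132  66] [ 13 178 219]
257 216 [219 132  65] [ 13 179 219]
275 208 [104  68  46] [ 11 142 104]
253 169 [ 59 101 144] [105 151 144]
287 221 [241 130  60] [ 12 192 241]
281 226 [163  82  36] [ 11 199 163]
321 224 [ 51  91 139] [106 161 139]
270 215 [110  70  48] [ 11 144 110]
```

```bash
true
sed -i 's/h\[...,1\]>200)&(h\[...,2\]>140)/h[...,1]>155)\&(h[...,2]>125)/' h.py
python3 - <<'E'
from h import *
T=pickle.load(open("top0.pkl","rb"));S=pickle.load(open("scene0.pkl","rb"))
mt,ct,at=biggest(orange(T),(257,208));ms,cs,as_=biggest(orange(S),(287,222));print(ct,at,cs,as_)
p0=ray(T,ct,6);print("wedge c",p0)
def cost(v):
    x,y,a=v[:3]*np.array([1,1,.01]);P=place(W,x,y,a)
    return np.abs(sil(T,P)-mt).sum()+np.abs(sil(S,P)-ms).sum()
best=[]
for a in np.arange(-3.1,3.1,.3):
    r=minimize(cost,[p0[0],p0[1],a*100],method="Nelder-Mead",options=dict(initial_simplex=[[p0[0],p0[1],a*100],[p0[0]+5,p0[1],a*100],[p0[0],p0[1]+5,a*100],[p0[0],p0[1],a*100+15]],xatol=.05,fatol=.05))
    best.append((r.fun,r.x))
best.sort(key=lambda t:t[0])
for b in best[:4]:print(b)
for n,d,nr in(("t",T,(253,169)),("s",S,(321,224))):
    h=cv2.cvtColor(d["color"],cv2.COLOR_RGB2HSV);mb=((h[...,0]>95)&(h[...,0]<125)&(h[...,1]>90)).astype('uint8')
    m,c,a=biggest(mb,nr);print("pad",c,a,ray(d,c,46))
E
```

```text
[256.22591944 207.69702277] 571 [286.593361   221.63485477] 482
wedge c [520.27239     29.02246173   6.        ]
(np.float64(116.375), array([520.40328052,  29.79708724,  -1.50706405]))
(np.float64(117.75), array([520.04752397,  29.87946287,  -3.13870129]))
(np.float64(117.8125), array([ 5.20117581e+02,  2.95216077e+01, -3.50587638e-01]))
(np.float64(118.0625), array([520.45612934,  29.73187515,  -1.35240797]))
pad [252.6969697  169.09090909] 33 [619.26981631  25.06665272  46.        ]
pad [320.80434783 224.04347826] 46 [620.36988062  22.46017967  46.        ]
```

View pics/zt.png

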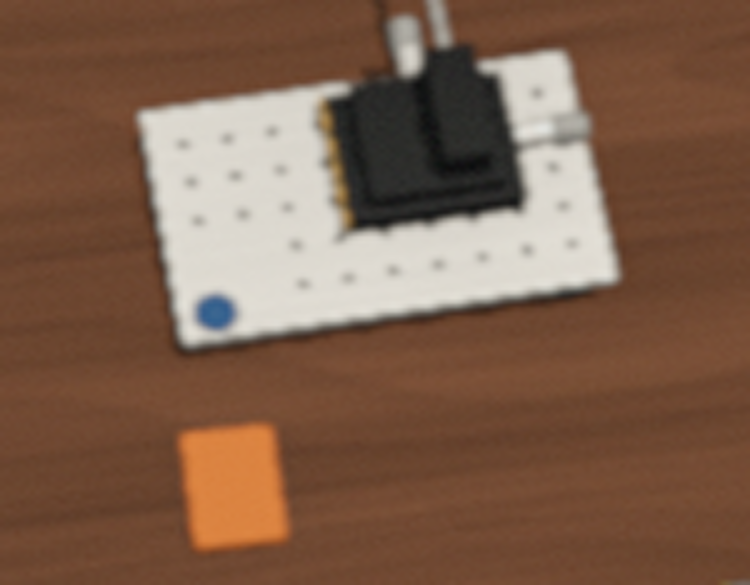

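View pics/zs.png

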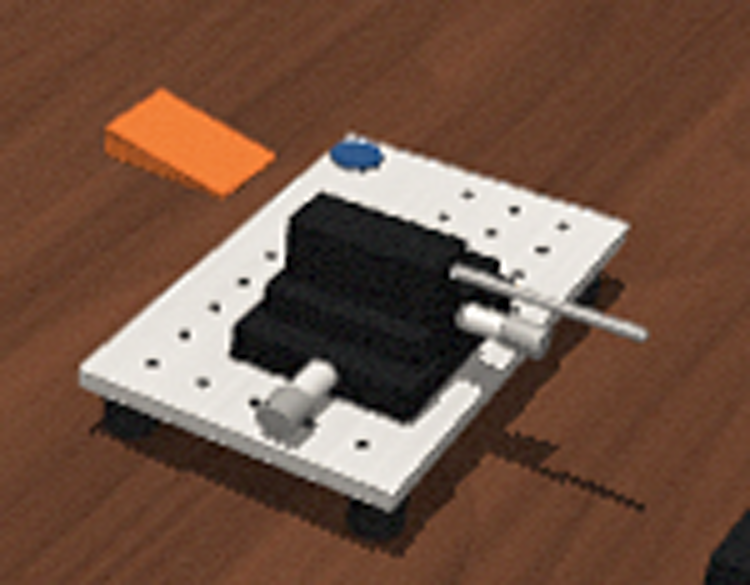

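Call:
jog_arm([
  {"jaw": 0.25, "angular": [0, 0, 0.5], "offset": [0, 0, 0]},
  {"jaw": 0.25, "angular": [0, 0, 0], "offset": [0, 0, 0]},
])

```text
time_s: 0.6
ee_pos: [172.0, -574.8, 231.3]
tool_rot: [0.993, 0.115, -0.0, -0.0]
ft_force: [0.5, 0.2, 0.0]
grip_width: 0.691
```

Run:
```python
from station import robot
s=robot.sense();print(s["q"],s["tool_rot"],s["grip_width"])
from h import *
T=pickle.load(open("top0.pkl","rb"));S=pickle.load(open("scene0.pkl","rb"))
# manual corner fits
def z(x,y,b): return [b[0]+x/5-.5+.1,b[1]+y/4.5-.5+.1]
bt=(210,100);bs=(250,190)
wt=[z(*p,bt) for p in((178,434),(273,424),(290,538),(194,550))] # +y tip,-y tip,-y back,+y back
ws=[z(*p,bs) for p in((276,157),(225,196),(106,130),(163,88))] # ?
WT=np.array([[37.5,25,3],[37.5,-25,3],[-37.5,-25,20],[-37.5,25,20]],float)
PT=np.array([[75,120,42],[75,-120,42],[-75,-120,42],[-75,120,42]],float)
pt=[z(*p,bt) for p in((140,112),(568,52),(620,283),(182,347))]
ps=[z(*p,bs) for p in((630,228),(392,505),(82,372),(350,137))]
def fit(M,lst,x0):
    f=lambda v:np.concatenate([(proj(d,place(M,v[0],v[1],v[2]))-np.array(u)).ravel() for d,u in lst])
    r=least_squares(f,x0,loss="soft_l1",x_scale=[1,1,.01]);return r.x,np.round(f(r.x),1)
for nm,M,a,b,x0 in(("w",WT,wt,ws,[520,29,0]),("p",PT,pt,ps,[680,-75,0])):
    print(nm,"top",*fit(M,[(T,a)],x0));print("scene",*fit(M,[(S,b)],x0));v,_=fit(M,[(T,a),(S,b)],x0);print("both",v,_)
    if nm=="p":print("pad",place(np.array([[-60,100,46.]]),*v))
```

```text
[-1.27999879e+00  3.13501157e-01 -4.71328340e-02  1.21020689e+00
 -1.86081901e-05  1.63101689e+00] [ 9.93361640e-01  1.15033266e-01 -1.30507573e-05 -2.03091810e-05] 0.6914964233956964
w top [5.19447048e+02 2.86208087e+01 2.03071528e-03] [ 0.7  0.3 -0.5  0.2 -0.5 -0.1  0.4 -0.4]
scene [ 5.20743135e+02  2.76598093e+01 -6.09340137e-04] [ 0.4 -0.1 -0.1  0.1  0.  -0.6 -0.3  0.5]
both [ 5.19905872e+02  2.84560027e+01 -8.87193162e-05] [ 0.7  0.1 -0.5  0.  -0.5 -0.2  0.4 -0.6  0.3 -0.3 -0.1 -0.1 -0.1 -0.9
 -0.4  0.3]
p top [ 6.82631329e+02 -7.30694490e+01  3.47029927e-02] [ 0.7  0.5 -0.5  0.8 -0.6 -0.4  0.5 -0.8]
scene [ 6.86653496e+02 -7.64503361e+01  4.25673665e-02] [ 0.3  0.2  0.5 -0.9 -1.   0.2  0.   0.3]
both [ 6.84877821e+02 -7.42267889e+01  4.01770419e-02] [ 0.9 -0.1 -0.5 -0.2 -0.2 -1.4  1.  -1.4  0.1 -0.4  0.1 -1.9 -1.1 -0.7
 -0.  -0.4]
pad [[620.90961715  23.28253818  46.        ]]
```

Call:
jog_arm([
  {"jaw": 0.25, "angular": [0, 0, -1]},
  {"angular": [0, 0, -1]},
  {"angular": [0, 0, -1]},
  {"angular": [0, 0, -1]},
  {"angular": [0, 0, -1]},
  {"angular": [0, 0, -1]},
  {"angular": [0, 0, -1]},
  {"angular": [0, 0, -1]},
  {"angular": [0, 0, -1]},
  {"angular": [0, 0, -1]},
  {"angular": [0, 0, -1]},
  {"angular": [0, 0, -1]},
])

```text
invalid input
```

Call:
jog_arm([
  {"angular": [0, 0, -1]},
  {"angular": [0, 0, -1]},
  {"angular": [0, 0, -1]},
  {"angular": [0, 0, -1]},
  {"angular": [0, 0, -1]},
  {"angular": [0, 0, -1]},
  {"angular": [0, 0, -1]},
  {"angular": [0, 0, -1]},
  {"angular": [0, 0, -1]},
  {"angular": [0, 0, -1]},
  {"angular": [0, 0, -1]},
  {"angular": [0, 0, -1]},
])

```text
invalid input
```

Call:
jog_arm([
  {"angular": [0, 0, -0.26]},
  {"angular": [0, 0, 0]},
])

```text
invalid input
```

Run:
```python
from station import robot
from scipy.spatial.transform import Rotation as R
s=robot.sense();print(s["time_s"],s["q"],s["ee_pos"],R.from_quat(s["tool_rot"]).as_matrix().round(3),s["grip_width"])
```

```text
0.6 [-1.27999879e+00  3.13501157e-01 -4.71328340e-02  1.21020689e+00
 -1.86081901e-05  1.63101689e+00] [ 172.01658649 -574.78655905  231.28437978] [[ 0.974  0.229 -0.   ]
 [ 0.229 -0.974  0.   ]
 [-0.    -0.    -1.   ]] 0.6914964233956964
```

All three fields are needed in every row.

Call:
jog_arm([
  {"jaw": 0.25, "offset": [0, 0, 0], "angular": [0, 0, -1]},
  {"jaw": 0.25, "offset": [0, 0, 0], "angular": [0, 0, -1]},
  {"jaw": 0.25, "offset": [0, 0, 0], "angular": [0, 0, -1]},
  {"jaw": 0.25, "offset": [0, 0, 0], "angular": [0, 0, -1]},
  {"jaw": 0.25, "offset": [0, 0, 0], "angular": [0, 0, -1]},
  {"jaw": 0.25, "offset": [0, 0, 0], "angular": [0, 0, -1]},
  {"jaw": 0.25, "offset": [0, 0, 0], "angular": [0, 0, -1]},
  {"jaw": 0.25, "offset": [0, 0, 0], "angular": [0, 0, -1]},
  {"jaw": 0.25, "offset": [0, 0, 0], "angular": [0, 0, -1]},
  {"jaw": 0.25, "offset": [0, 0, 0], "angular": [0, 0, -1]},
  {"jaw": 0.25, "offset": [0, 0, 0], "angular": [0, 0, -1]},
  {"jaw": 0.25, "offset": [0, 0, 0], "angular": [0, 0, -1]},
])

```text
time_s: 1.8
ee_pos: [172.0, -574.8, 231.3]
tool_rot: [0.669, 0.744, 0.0, -0.0]
ft_force: [-0.0, 0.7, 0.2]
grip_width: 0.251
```

Call:
jog_arm([
  {"jaw": 0.25, "offset": [0, 0, 0], "angular": [0, 0, -1]},
  {"jaw": 0.25, "offset": [0, 0, 0], "angular": [0, 0, -1]},
  {"jaw": 0.25, "offset": [0, 0, 0], "angular": [0, 0, -1]},
  {"jaw": 0.25, "offset": [0, 0, 0], "angular": [0, 0, -1]},
  {"jaw": 0.25, "offset": [0, 0, 0], "angular": [0, 0, -1]},
  {"jaw": 0.25, "offset": [0, 0, 0], "angular": [0, 0, -1]},
  {"jaw": 0.25, "offset": [0, 0, 0], "angular": [0, 0, -1]},
  {"jaw": 0.25, "offset": [0, 0, 0], "angular": [0, 0, -1]},
  {"jaw": 0.25, "offset": [0, 0, 0], "angular": [0, 0, -1]},
  {"jaw": 0.25, "offset": [0, 0, 0], "angular": [0, 0, -1]},
  {"jaw": 0.25, "offset": [0, 0, 0], "angular": [0, 0, -1]},
  {"jaw": 0.25, "offset": [0, 0, 0], "angular": [0, 0, -1]},
])

```text
time_s: 3.0
ee_pos: [172.0, -574.8, 231.3]
tool_rot: [0.012, 1.0, -0.0, -0.0]
ft_force: [-0.8, 0.6, 0.5]
grip_width: 0.251
```

Call:
jog_arm([
  {"jaw": 0.25, "offset": [0, 0, 0], "angular": [0, 0, -0.26]},
  {"jaw": 0.25, "offset": [0, 0, 0], "angular": [0, 0, 0]},
])

```text
time_s: 3.2
ee_pos: [172.1, -574.8, 231.3]
tool_rot: [-0.001, 1.0, -0.0, 0.0]
ft_force: [0.1, 0.0, -0.2]
grip_width: 0.254
```

Run:
```python
from station import robot
from scipy.spatial.transform import Rotation as R
s=robot.sense();print(s["time_s"],s["q"],s["ee_pos"],R.from_quat(s["tool_rot"]).as_matrix().round(3),s["grip_width"])
```

```text
3.2 [-1.27996961e+00  3.13468028e-01 -4.71116701e-02  1.21018296e+00
  3.39808594e-05 -1.28158104e+00] [ 172.0570332  -574.79995053  231.31355156] [[-1.    -0.002  0.   ]
 [-0.002  1.    -0.   ]
 [-0.    -0.    -1.   ]] 0.2543313527323682
```

Call:
jog_arm([
  {"jaw": 0.25, "offset": [-0.84, 0.942, 0], "angular": [0, 0, 0]},
  {"jaw": 0.25, "offset": [-0.84, 0.942, 0], "angular": [0, 0, 0]},
  {"jaw": 0.25, "offset": [-0.84, 0.942, 0], "angular": [0, 0, 0]},
  {"jaw": 0.25, "offset": [-0.84, 0.942, 0], "angular": [0, 0, 0]},
  {"jaw": 0.25, "offset": [-0.84, 0.942, 0], "angular": [0, 0, 0]},
  {"jaw": 0.25, "offset": [-0.84, 0.942, 0], "angular": [0, 0, 0]},
  {"jaw": 0.25, "offset": [-0.84, 0.942, 0], "angular": [0, 0, 0]},
  {"jaw": 0.25, "offset": [-0.84, 0.942, 0], "angular": [0, 0, 0]},
])

```text
time_s: 4.0
ee_pos: [439.3, -274.5, 231.6]
tool_rot: [-0.0, 1.0, -0.0, 0.0]
ft_force: [0.4, -1.1, 0.1]
grip_width: 0.248
```

Call:
jog_arm([
  {"jaw": 0.25, "offset": [0, 0.942, 0], "angular": [0, 0, 0]},
  {"jaw": 0.25, "offset": [0, 0.942, 0], "angular": [0, 0, 0]},
  {"jaw": 0.25, "offset": [0, 0.942, 0], "angular": [0, 0, 0]},
  {"jaw": 0.25, "offset": [0, 0.942, 0], "angular": [0, 0, 0]},
  {"jaw": 0.25, "offset": [0, 0.942, 0], "angular": [0, 0, 0]},
  {"jaw": 0.25, "offset": [0, 0.942, 0], "angular": [0, 0, 0]},
  {"jaw": 0.25, "offset": [0, 0.942, 0], "angular": [0, 0, 0]},
  {"jaw": 0.25, "offset": [0, 0.942, 0], "angular": [0, 0, 0]},
  {"jaw": 0.25, "offset": [0, 0, 0], "angular": [0, 0, 0]},
])

```text
time_s: 4.9
ee_pos: [437.9, 28.8, 231.5]
tool_rot: [-0.003, 1.0, 0.001, 0.0]
ft_force: [-0.4, -0.4, -0.5]
grip_width: 0.25
```

Run:
```python
from station import robot
from h import *
s=robot.sense();print(s["time_s"],s["q"],s["ee_pos"],s["tool_rot"],s["ft_force"])
for n in["wrist","top","scene"]:
    d=robot.read_camera(n);pickle.dump(d,open(n+"1.pkl","wb"));cv2.imwrite(f"pics/{n}1.png",d["color"][:,:,::-1])
    print(d["position"],d["attitude"],d["vfov"])
```

```text
4.9 [ 0.06445652  0.00952648 -0.4087171   1.15192982  0.00147089  0.05881389] [437.895423    28.75209949 231.53289524] [-2.82154006e-03  9.99995701e-01  7.53231418e-04  2.65575724e-04] [-0.39436495 -0.35088977 -0.46106291]
[371.49753662  27.60261637 374.27356736] [0.69954139 0.70233556 0.09389717 0.09246584] 67.47903761860685
[ 267.64050647   20.91345097 1143.51134843] [-0.65569013  0.74762546 -0.08078505  0.06782626] 52.96603128824377
[1040.32422694 -762.4399277   643.5971125 ] [ 0.83272868  0.2685866  -0.13531357 -0.46488109] 51.423706352321744
```

View pics/wrist1.png

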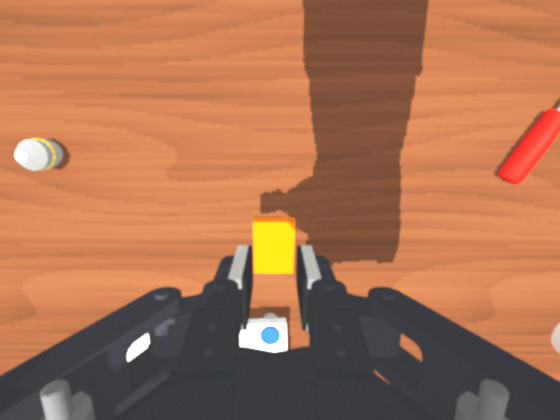

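View pics/scene1.png

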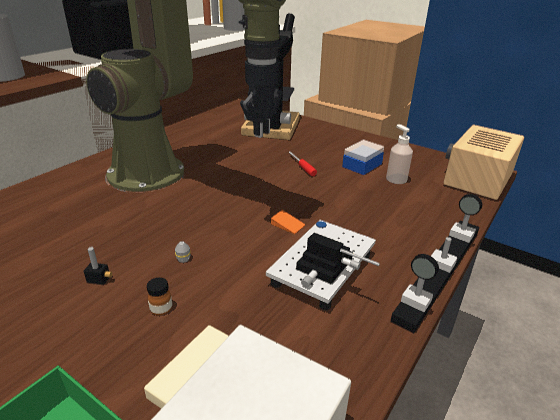

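The wrist view shows the wedge at columns 252–296, rows 217–274, the pad at (270,335), and the steel stud peeking out at (270,317). Measuring from it.

Run:
```python
from h import *
d=pickle.load(open("wrist1.pkl","rb"))
cv2.imwrite("pics/zw.png",cv2.resize(d["color"][200:360,220:330,::-1],None,fx=5,fy=3.7,interpolation=cv2.INTER_CUBIC))
print("pad",ray(d,(270,335),46))
for p,z in(((252.5,274),3),((294.5,273.5),3),((252.5,221),20),((295,221),20),((252.5,216),0),((295,216),0)):print(p,ray(d,p,z))
for v,z in((335,46),(317,20),(317,11)): print(ray(d,(270,v),z))
```

```text
pad [618.5225471   24.01434453  46.        ]
(252.5, 274) [559.13064945   0.8103235    3.        ]
(294.5, 273.5) [558.23327767  55.21316776   3.        ]
(252.5, 221) [481.95888356   2.98728621  20.        ]
(295, 221) [481.77237936  53.10957074  20.        ]
(252.5, 216) [481.70298945   1.68760846   0.        ]
(295, 216) [481.50545072  54.41019734   0.        ]
[618.5225471   24.01434453  46.        ]
[611.17662461  23.71174198  20.        ]
[617.26545536  23.61289783  11.        ]
```

View pics/zw.png

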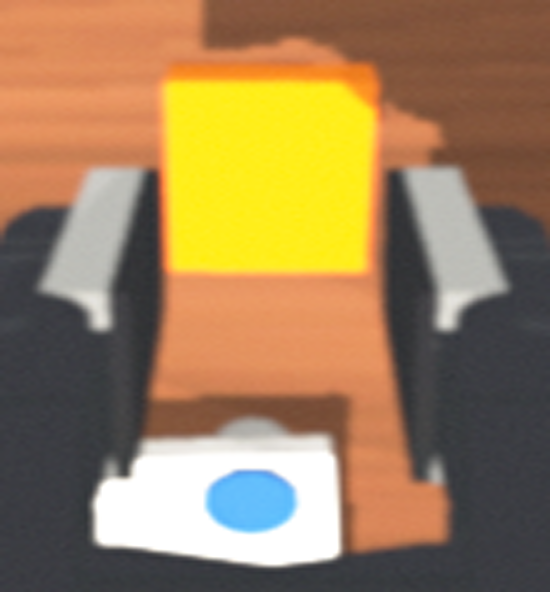

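Call:
jog_arm([
  {"jaw": 0.25, "offset": [0, 0, 0.9], "angular": [0, 0, 0]},
  {"jaw": 0.25, "offset": [0, 0, 0.9], "angular": [0, 0, 0]},
  {"jaw": 0.25, "offset": [0, 0, 0.9], "angular": [0, 0, 0]},
  {"jaw": 0.25, "offset": [0, 0, 0.9], "angular": [0, 0, 0]},
  {"jaw": 0.25, "offset": [0, 0, 0.9], "angular": [0, 0, 0]},
  {"jaw": 0.25, "offset": [0, 0, 0.8], "angular": [0, 0, 0]},
  {"jaw": 0.25, "offset": [0, 0, 0], "angular": [0, 0, 0]},
])

```text
time_s: 5.75
ee_pos: [434.3, 23.7, 16.0]
tool_rot: [0.001, 1.0, -0.0, -0.004]
ft_force: [-0.8, -0.2, 1.0]
grip_width: 0.251
```

Call:
jog_arm([
  {"jaw": 0.25, "offset": [-0.2, 0.05, 0.1], "angular": [0, 0, 0]},
  {"jaw": 0.25, "offset": [-0.2, 0.05, 0.08], "angular": [0, 0, 0]},
  {"jaw": 0.25, "offset": [-0.2, 0, 0], "angular": [0, 0, 0]},
  {"jaw": 0.25, "offset": [0, 0, 0], "angular": [0, 0, 0]},
])

```text
time_s: 6.15
ee_pos: [465.1, 29.4, 13.5]
tool_rot: [-0.0, 1.0, 0.0, 0.002]
ft_force: [-0.4, 0.2, 0.3]
grip_width: 0.245
```

Run:
```python
from station import robot
from h import *
s=robot.sense();print(s["time_s"],s["ee_pos"],R.from_quat(s["tool_rot"]).as_matrix().round(3),s["ft_force"])
d=robot.read_camera("scene");cv2.imwrite("pics/s2.png",cv2.resize(d["color"][150:290,230:400,::-1],None,fx=4,fy=4))
d=robot.read_camera("wrist");cv2.imwrite("pics/w2.png",d["color"][:,:,::-1])
```

```text
6.15 [465.14564267  29.43561556  13.47950773] [[-1.    -0.     0.004]
 [-0.     1.     0.   ]
 [-0.004  0.    -1.   ]] [-0.40567913  0.24645501  0.29821642]
```

View pics/s2.png

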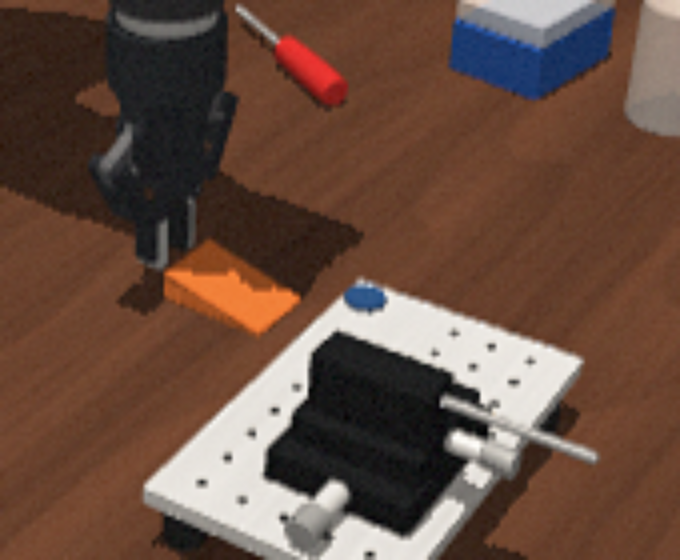

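View pics/w2.png

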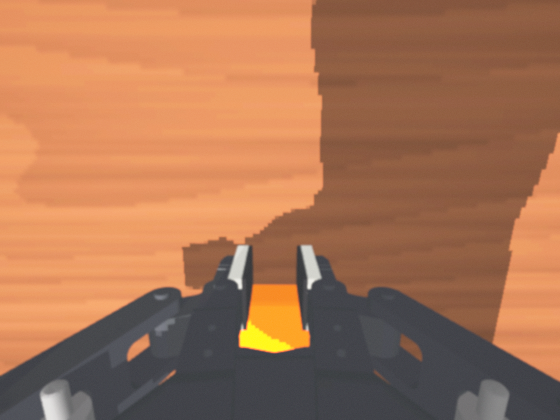

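Call:
jog_arm([
  {"jaw": 0.25, "offset": [0, 0, 0.1], "angular": [0, 0, 0]},
  {"jaw": 0.25, "offset": [-0.1, 0, 0], "angular": [0, 0, 0]},
  {"jaw": 0.25, "offset": [-0.12, 0, 0], "angular": [0, 0, 0]},
  {"jaw": 0.25, "offset": [-0.12, -0.01, 0], "angular": [0, 0, 0]},
  {"jaw": 0.25, "offset": [-0.12, -0.01, 0], "angular": [0, 0, 0]},
  {"jaw": 0.25, "offset": [-0.12, -0.01, 0], "angular": [0, 0, 0]},
  {"jaw": 0.25, "offset": [-0.12, -0.01, 0], "angular": [0, 0, 0]},
])

```text
time_s: 6.95
ee_pos: [490.4, 27.7, 8.1]
tool_rot: [-0.0, 1.0, 0.0, -0.0]
ft_force: [-0.3, 0.9, 0.5]
grip_width: 0.252
```

Run:
```python
from station import robot
from h import *
s=robot.sense();print(s["time_s"],s["ee_pos"],R.from_quat(s["tool_rot"]).as_matrix().round(3),s["ft_force"])
d=robot.read_camera("top");pickle.dump(d,open("t3.pkl","wb"));cv2.imwrite("pics/t3.png",cv2.resize(d["color"][100:230,210:360,::-1],None,fx=5,fy=4.5,interpolation=cv2.INTER_CUBIC))
```

```text
6.95 [490.41674631  27.65551855   8.06969211] [[-1. -0. -0.]
 [-0.  1.  0.]
 [ 0.  0. -1.]] [-0.31403444  0.90192062  0.50087946]
```

View pics/t3.png

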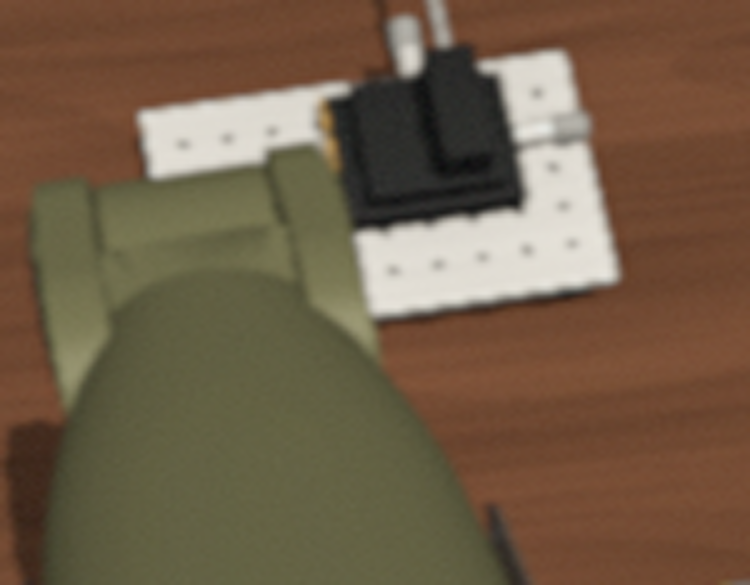

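The arm hides the wedge in the top view, so I continue pushing and check in the scene view.

Call:
jog_arm([
  {"jaw": 0.25, "offset": [-0.12, -0.011, 0], "angular": [0, 0, 0]},
  {"jaw": 0.25, "offset": [-0.12, -0.011, 0], "angular": [0, 0, 0]},
  {"jaw": 0.25, "offset": [-0.12, -0.011, 0], "angular": [0, 0, 0]},
  {"jaw": 0.25, "offset": [-0.12, -0.011, 0], "angular": [0, 0, 0]},
  {"jaw": 0.25, "offset": [-0.12, -0.011, 0], "angular": [0, 0, 0]},
  {"jaw": 0.25, "offset": [-0.12, -0.011, 0], "angular": [0, 0, 0]},
  {"jaw": 0.25, "offset": [0, 0, 0], "angular": [0, 0, 0]},
])

```text
time_s: 7.7
ee_pos: [519.8, 25.1, 8.2]
tool_rot: [-0.0, 1.0, 0.0, 0.0]
ft_force: [0.1, 0.7, -0.1]
grip_width: 0.247
```

```bash
cat > look.py <<'E'
import sys
from station import robot
from h import *
k=sys.argv[1]
s=robot.sense();print(s["time_s"],s["ee_pos"].round(2),s["tool_rot"].round(4),s["ft_force"].round(2))
d=robot.read_camera("scene");pickle.dump(d,open(f"s{k}.pkl","wb"));cv2.imwrite(f"pics/s{k}.png",cv2.resize(d["color"][180:330,230:400,::-1],None,fx=4,fy=4,interpolation=cv2.INTER_CUBIC))
def tr(n,b):
    a0=cv2.cvtColor(pickle.load(open("scene0.pkl","rb"))["color"],0*0+cv2.COLOR_RGB2GRAY).astype('float32');a1=cv2.cvtColor(d["color"],cv2.COLOR_RGB2GRAY).astype('float32')
    x0,y0,x1,y1=b;print(n,cv2.phaseCorrelate(a0[y0:y1,x0:x1],a1[y0:y1,x0:x1],cv2.createHanningWindow((x1-x0,y1-y0),cv2.CV_32F)))
tr("plate px shift",(296,236,386,306))
E
python3 look.py 4
```

```text
7.7 [519.81  25.05   8.22] [-2.e-04  1.e+00  0.e+00  5.e-04] [ 0.14  0.66 -0.1 ]
plate px shift ((-0.001941166889082524, -0.031464551099283256), 0.9796755360968319)
```

View pics/s4.png

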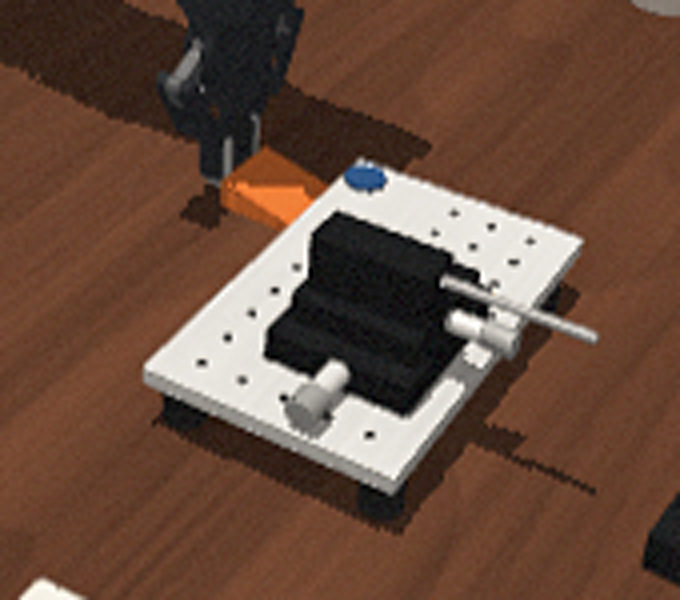

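The wedge follows straight and the plate is unmoved. Its tip is now near the foot, so I slow down.

Call:
jog_arm([
  {"jaw": 0.25, "offset": [-0.1, -0.01, 0], "angular": [0, 0, 0]},
  {"jaw": 0.25, "offset": [-0.1, -0.01, 0], "angular": [0, 0, 0]},
  {"jaw": 0.25, "offset": [-0.1, -0.01, 0], "angular": [0, 0, 0]},
  {"jaw": 0.25, "offset": [-0.1, 0, 0], "angular": [0, 0, 0]},
  {"jaw": 0.25, "offset": [-0.1, 0, 0], "angular": [0, 0, 0]},
  {"jaw": 0.25, "offset": [-0.1, 0, 0], "angular": [0, 0, 0]},
  {"jaw": 0.25, "offset": [0, 0, 0], "angular": [0, 0, 0]},
])

```text
time_s: 8.45
ee_pos: [543.6, 23.9, 8.2]
tool_rot: [-0.0, 1.0, 0.0, 0.0]
ft_force: [0.1, -0.5, -0.3]
grip_width: 0.245
```

Call:
jog_arm([
  {"jaw": 0.25, "offset": [-0.05, 0, 0], "angular": [0, 0, 0]},
  {"jaw": 0.25, "offset": [-0.05, 0, 0], "angular": [0, 0, 0]},
  {"jaw": 0.25, "offset": [0, 0, 0], "angular": [0, 0, 0]},
])

```text
time_s: 8.75
ee_pos: [547.1, 23.9, 8.1]
tool_rot: [-0.0, 1.0, 0.0, 0.0]
ft_force: [-0.9, -0.2, -0.3]
grip_width: 0.245
```

Call:
jog_arm([
  {"jaw": 0.25, "offset": [-0.05, 0, 0], "angular": [0, 0, 0]},
  {"jaw": 0.25, "offset": [-0.05, 0, 0], "angular": [0, 0, 0]},
  {"jaw": 0.25, "offset": [0, 0, 0], "angular": [0, 0, 0]},
])

```text
time_s: 9.05
ee_pos: [551.2, 23.9, 8.2]
tool_rot: [-0.0, 1.0, 0.0, 0.0]
ft_force: [-0.6, -0.4, 1.2]
grip_width: 0.252
```

Call:
jog_arm([
  {"jaw": 0.25, "offset": [-0.025, 0, 0], "angular": [0, 0, 0]},
  {"jaw": 0.25, "offset": [-0.025, 0, 0], "angular": [0, 0, 0]},
  {"jaw": 0.25, "offset": [0, 0, 0], "angular": [0, 0, 0]},
])

```text
time_s: 9.35
ee_pos: [552.9, 23.9, 8.1]
tool_rot: [-0.0, 1.0, 0.0, 0.0]
ft_force: [-0.4, -0.1, 0.7]
grip_width: 0.251
```

```bash
python3 look.py 5
```

```text
9.35 [552.93  23.91   8.11] [-2.e-04  1.e+00  0.e+00  0.e+00] [-0.4  -0.08  0.7 ]
plate px shift ((-0.030557346246531836, 0.0014795581113418166), 0.9782131645414565)
```

View pics/s5.png

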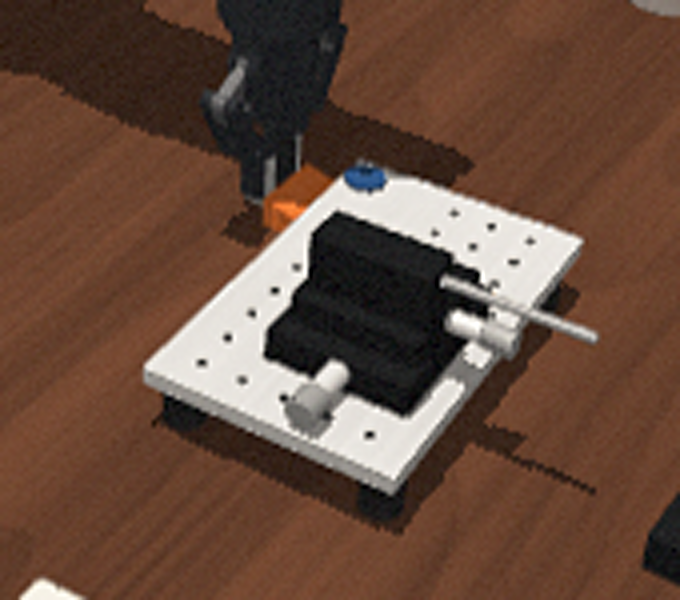

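Not snug yet: the force is small and the plate hasn't moved. I continue in 1 mm steps.

Call:
jog_arm([
  {"jaw": 0.25, "offset": [-0.025, 0, 0], "angular": [0, 0, 0]},
  {"jaw": 0.25, "offset": [-0.025, 0, 0], "angular": [0, 0, 0]},
  {"jaw": 0.25, "offset": [0, 0, 0], "angular": [0, 0, 0]},
])

```text
time_s: 9.7
ee_pos: [555.1, 23.9, 8.1]
tool_rot: [-0.0, 1.0, 0.0, 0.0]
ft_force: [-0.1, -0.1, -0.2]
grip_width: 0.255
```

Call:
jog_arm([
  {"jaw": 0.25, "offset": [-0.025, 0, 0], "angular": [0, 0, 0]},
  {"jaw": 0.25, "offset": [0, 0, 0], "angular": [0, 0, 0]},
])

```text
time_s: 9.9
ee_pos: [556.0, 23.9, 8.1]
tool_rot: [-0.0, 1.0, -0.0, 0.0]
ft_force: [-1.2, -0.0, -0.4]
grip_width: 0.25
```

Call:
jog_arm([
  {"jaw": 0.25, "offset": [-0.025, 0, 0], "angular": [0, 0, 0]},
  {"jaw": 0.25, "offset": [0, 0, 0], "angular": [0, 0, 0]},
])

```text
time_s: 10.1
ee_pos: [557.0, 23.9, 8.1]
tool_rot: [-0.0, 1.0, -0.0, 0.0]
ft_force: [-0.1, 0.6, 0.9]
grip_width: 0.248
```

Call:
jog_arm([
  {"jaw": 0.25, "offset": [-0.025, 0, 0], "angular": [0, 0, 0]},
  {"jaw": 0.25, "offset": [0, 0, 0], "angular": [0, 0, 0]},
])

```text
time_s: 10.3
ee_pos: [558.0, 23.9, 8.1]
tool_rot: [-0.0, 1.0, -0.0, 0.0]
ft_force: [-0.7, 0.1, 0.5]
grip_width: 0.254
```

Call:
jog_arm([
  {"jaw": 0.25, "offset": [-0.025, 0, 0], "angular": [0, 0, 0]},
  {"jaw": 0.25, "offset": [0, 0, 0], "angular": [0, 0, 0]},
])

```text
time_s: 10.5
ee_pos: [559.0, 23.9, 8.1]
tool_rot: [-0.0, 1.0, -0.0, 0.0]
ft_force: [-0.4, 0.5, 0.8]
grip_width: 0.256
```

Call:
jog_arm([
  {"jaw": 0.25, "offset": [-0.015, 0, 0], "angular": [0, 0, 0]},
  {"jaw": 0.25, "offset": [0, 0, 0], "angular": [0, 0, 0]},
])

```text
time_s: 10.7
ee_pos: [559.5, 23.9, 8.1]
tool_rot: [-0.0, 1.0, -0.0, 0.0]
ft_force: [-0.3, -0.1, 0.4]
grip_width: 0.251
```

```bash
python3 look.py 6;python3 - <<'E'
from station import robot
from h import *
d=robot.read_camera("wrist");cv2.imwrite("pics/w6.png",d["color"][:,:,::-1])
E
```

```text
10.7 [559.5   23.9    8.11] [-2.e-04  1.e+00 -0.e+00  1.e-04] [-0.28 -0.14  0.39]
plate px shift ((0.05531452272877857, 0.02734546471539545), 0.9936829178421586)
```

View pics/s6.png

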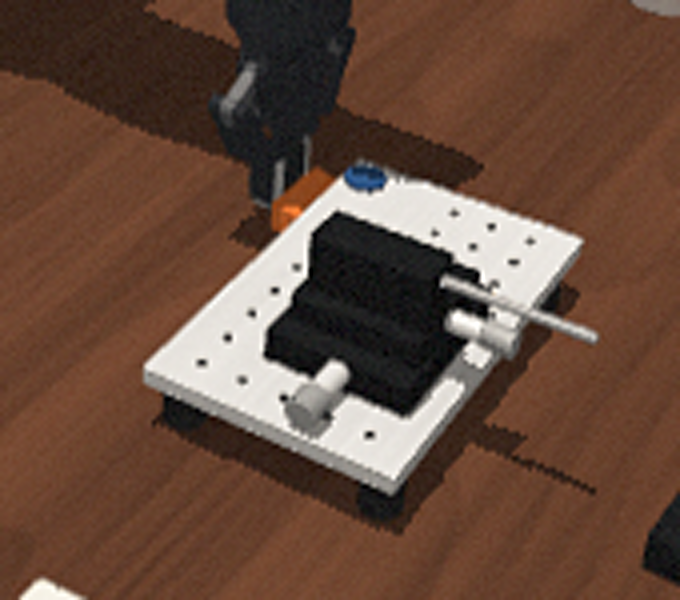

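View pics/w6.png

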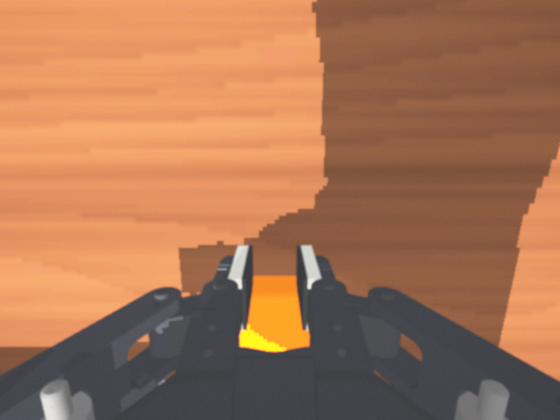

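Call:
jog_arm([
  {"jaw": 0.25, "offset": [-0.02, 0, 0], "angular": [0, 0, 0]},
  {"jaw": 0.25, "offset": [0, 0, 0], "angular": [0, 0, 0]},
])

```text
time_s: 11.0
ee_pos: [560.2, 23.9, 8.1]
tool_rot: [-0.0, 1.0, 0.0, 0.0]
ft_force: [-1.4, 0.2, 0.2]
grip_width: 0.25
```

Call:
jog_arm([
  {"jaw": 0.25, "offset": [-0.02, 0, 0], "angular": [0, 0, 0]},
  {"jaw": 0.25, "offset": [0, 0, 0], "angular": [0, 0, 0]},
])

```text
time_s: 11.2
ee_pos: [560.8, 23.9, 8.0]
tool_rot: [-0.0, 1.0, -0.0, -0.0]
ft_force: [-1.5, 0.8, 1.1]
grip_width: 0.25
```

```bash
python3 look.py 7
```

```text
11.2 [560.77  23.89   8.04] [-2.e-04  1.e+00 -0.e+00 -3.e-04] [-1.47  0.81  1.14]
plate px shift ((0.019312993655141497, 0.019223205829078438), 0.9694046528251082)
```

Call:
jog_arm([
  {"jaw": 0.25, "offset": [-0.02, 0, 0], "angular": [0, 0, 0]},
  {"jaw": 0.25, "offset": [0, 0, 0], "angular": [0, 0, 0]},
])

```text
time_s: 11.45
ee_pos: [561.1, 23.9, 8.0]
tool_rot: [-0.0, 1.0, 0.0, -0.001]
ft_force: [-3.5, 0.6, 2.3]
grip_width: 0.252
```

```bash
python3 look.py 8
```

```text
11.45 [561.14  23.89   7.97] [-2.e-04  1.e+00  0.e+00 -6.e-04] [-3.53  0.65  2.3 ]
plate px shift ((-0.006904333502760096, 0.044719961976539935), 0.9867816529156249)
```

Call:
jog_arm([
  {"jaw": 0.25, "offset": [-0.015, 0, 0], "angular": [0, 0, 0]},
  {"jaw": 0.25, "offset": [0, 0, 0], "angular": [0, 0, 0]},
])

```text
time_s: 11.7
ee_pos: [561.4, 23.9, 7.9]
tool_rot: [-0.0, 1.0, 0.0, -0.001]
ft_force: [-6.5, -1.4, 4.2]
grip_width: 0.253
```

```bash
python3 look.py 9
```

```text
11.7 [561.41  23.9    7.92] [-2.e-04  1.e+00  0.e+00 -9.e-04] [-6.5  -1.44  4.22]
plate px shift ((0.0026254438199586616, 0.023208696952231378), 0.9856176806084904)
```

Snug: 6.5 N with under 0.3 mm of advance, and the plate is unmoved. I back away, rise and look.

Call:
jog_arm([
  {"jaw": 0.25, "offset": [0.1, 0, 0], "angular": [0, 0, 0]},
  {"jaw": 0.25, "offset": [0.5, 0, 0], "angular": [0, 0, 0]},
  {"jaw": 0.25, "offset": [0.9, 0, 0], "angular": [0, 0, 0]},
  {"jaw": 0.0, "offset": [0, 0, -0.9], "angular": [0, 0, 0]},
  {"jaw": 0.0, "offset": [0, 0, -0.9], "angular": [0, 0, 0]},
  {"jaw": 0.0, "offset": [0, 0, -0.9], "angular": [0, 0, 0]},
  {"jaw": 0.0, "offset": [0, 0, -0.9], "angular": [0, 0, 0]},
  {"jaw": 0.0, "offset": [0, 0, -0.5], "angular": [0, 0, 0]},
  {"jaw": 0.0, "offset": [0, 0, 0], "angular": [0, 0, 0]},
])

```text
time_s: 12.65
ee_pos: [505.7, 24.0, 175.8]
tool_rot: [-0.0, 1.0, 0.0, 0.004]
ft_force: [0.4, -0.0, -0.7]
grip_width: 0.001
```

```bash
python3 look.py 10;python3 - <<'E'
from station import robot
from h import *
d=robot.read_camera("wrist");cv2.imwrite("pics/w10.png",d["color"][:,:,::-1]);pickle.dump(d,open("w10.pkl","wb"))
E
```

```text
12.65 [505.7   23.99 175.77] [-2.0e-04  1.0e+00  1.0e-04  4.1e-03] [ 0.36 -0.03 -0.72]
plate px shift ((-0.01129981567886773, -0.04739594059860508), 0.9853693887039467)
```

View pics/s10.png

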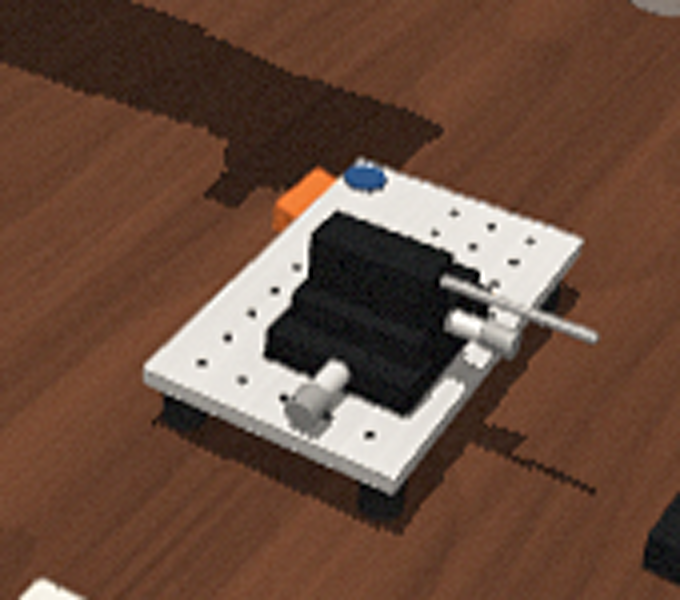

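View pics/w10.png

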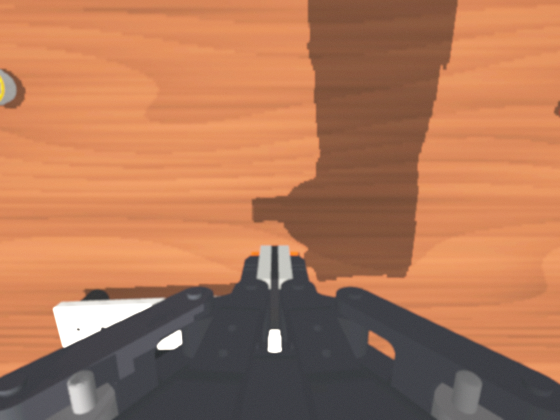

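The wedge sits under the pad corner and the plate hasn't moved. Now over the pad.

Call:
jog_arm([
  {"jaw": 0, "offset": [-0.7, 0, 0], "angular": [0, 0, 0]},
  {"jaw": 0, "offset": [-0.7, 0, 0], "angular": [0, 0, 0]},
  {"jaw": 0, "offset": [-0.7, 0, 0], "angular": [0, 0, 0]},
  {"jaw": 0, "offset": [-0.7, 0, 0], "angular": [0, 0, 0]},
  {"jaw": 0, "offset": [0, 0, 0], "angular": [0, 0, 0]},
  {"jaw": 0, "offset": [0, 0, 0.7], "angular": [0, 0, 0]},
  {"jaw": 0, "offset": [0, 0, 0.7], "angular": [0, 0, 0]},
  {"jaw": 0, "offset": [0, 0, 0.7], "angular": [0, 0, 0]},
  {"jaw": 0, "offset": [0, 0, 0.4], "angular": [0, 0, 0]},
  {"jaw": 0, "offset": [0, 0, 0], "angular": [0, 0, 0]},
])

```text
time_s: 13.75
ee_pos: [610.4, 23.8, 67.9]
tool_rot: [-0.0, 1.0, -0.0, -0.004]
ft_force: [0.4, 0.8, -0.6]
grip_width: 0.002
```

```bash
python3 look.py 11
```

```text
13.75 [610.42  23.81  67.94] [-2.0e-04  1.0e+00 -1.0e-04 -3.7e-03] [ 0.39  0.81 -0.58]
plate px shift ((-0.012054108393911633, -0.024025694864981517), 0.9914998396679208)
```

View pics/s11.png

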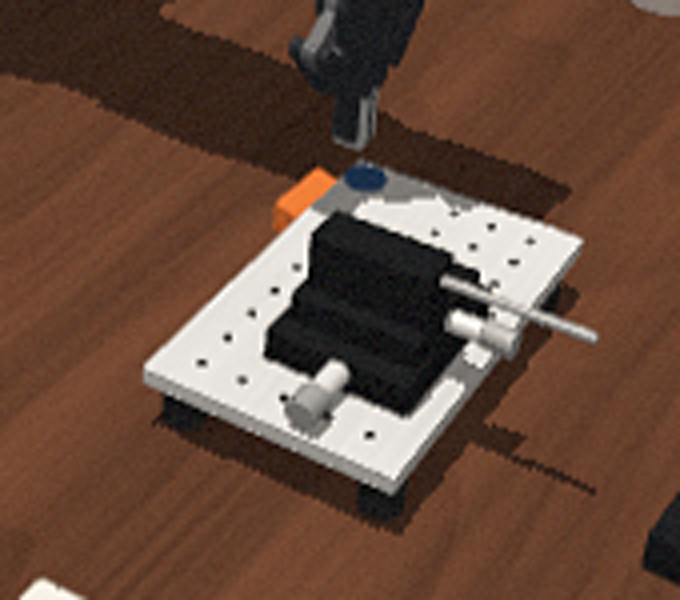

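Call:
jog_arm([
  {"jaw": 0, "offset": [-0.24, 0, 0], "angular": [0, 0, 0]},
  {"jaw": 0, "offset": [0, 0, 0.2], "angular": [0, 0, 0]},
  {"jaw": 0, "offset": [0, 0, 0.15], "angular": [0, 0, 0]},
  {"jaw": 0, "offset": [0, 0, 0.04], "angular": [0, 0, 0]},
  {"jaw": 0, "offset": [0, 0, 0], "angular": [0, 0, 0]},
])

```text
time_s: 14.3
ee_pos: [623.6, 23.9, 56.1]
tool_rot: [-0.0, 1.0, -0.0, -0.0]
ft_force: [-1.0, 0.2, 0.2]
grip_width: 0.003
```

Call:
jog_arm([
  {"jaw": 0, "offset": [0.09, 0, 0], "angular": [0, 0, 0]},
  {"jaw": 0, "offset": [0, 0, 0.1], "angular": [0, 0, 0]},
  {"jaw": 0, "offset": [0, 0, 0.08], "angular": [0, 0, 0]},
  {"jaw": 0, "offset": [0, 0, 0], "angular": [0, 0, 0]},
])

```text
time_s: 14.7
ee_pos: [619.9, 23.9, 48.8]
tool_rot: [-0.0, 1.0, 0.0, -0.0]
ft_force: [0.3, 0.3, 0.7]
grip_width: -0.001
```

```bash
python3 look.py 12
```

```text
14.7 [619.92  23.91  48.75] [-2.e-04  1.e+00  0.e+00 -4.e-04] [0.32 0.27 0.71]
plate px shift ((0.0061296749027235364, -0.057068079953161543), 1.0040554547015532)
```

View pics/s12.png

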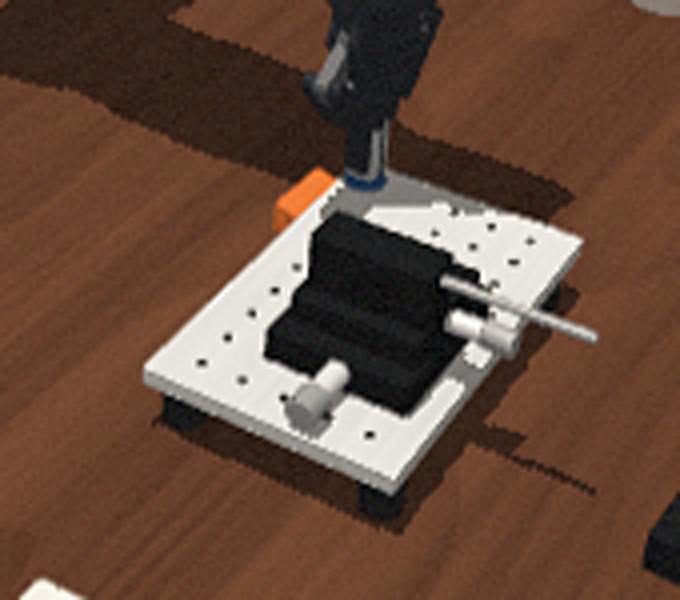

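The fingertips are over the pad. Pressing in small steps.

Call:
jog_arm([
  {"jaw": 0, "offset": [0, 0, 0.04], "angular": [0, 0, 0]},
  {"jaw": 0, "offset": [0, 0, 0.025], "angular": [0, 0, 0]},
  {"jaw": 0, "offset": [0, 0, 0], "angular": [0, 0, 0]},
])

```text
time_s: 15.05
ee_pos: [620.3, 23.9, 46.5]
tool_rot: [-0.0, 1.0, -0.0, -0.0]
ft_force: [0.2, 0.1, 0.4]
grip_width: -0.002
```

Call:
jog_arm([
  {"jaw": 0, "offset": [0, 0, 0.02], "angular": [0, 0, 0]},
  {"jaw": 0, "offset": [0, 0, 0], "angular": [0, 0, 0]},
])

```text
time_s: 15.25
ee_pos: [620.5, 23.9, 46.1]
tool_rot: [-0.0, 1.0, -0.0, 0.0]
ft_force: [0.3, 0.7, 2.3]
grip_width: 0.004
```

Call:
jog_arm([
  {"jaw": 0, "offset": [0, 0, 0.02], "angular": [0, 0, 0]},
  {"jaw": 0, "offset": [0, 0, 0], "angular": [0, 0, 0]},
])

```text
time_s: 15.45
ee_pos: [620.6, 24.0, 46.0]
tool_rot: [-0.0, 1.0, 0.0, 0.0]
ft_force: [-2.1, -0.4, 7.9]
grip_width: -0.0
```

Call:
jog_arm([
  {"jaw": 0, "offset": [0, 0, 0.02], "angular": [0, 0, 0]},
  {"jaw": 0, "offset": [0, 0, 0], "angular": [0, 0, 0]},
])

```text
time_s: 15.65
ee_pos: [620.5, 24.0, 45.9]
tool_rot: [-0.0, 1.0, 0.0, 0.0]
ft_force: [-5.2, -0.2, 12.1]
grip_width: 0.001
```

Call:
jog_arm([
  {"jaw": 0, "offset": [0.015, 0, 0.01], "angular": [0, 0, 0]},
  {"jaw": 0, "offset": [0, 0, 0], "angular": [0, 0, 0]},
])

```text
time_s: 15.85
ee_pos: [620.5, 23.9, 45.8]
tool_rot: [-0.0, 1.0, 0.0, 0.001]
ft_force: [-4.2, -1.5, 12.2]
grip_width: -0.001
```

```bash
python3 look.py 13
```

```text
15.85 [620.49  23.95  45.82] [-2.e-04  1.e+00  0.e+00  1.e-03] [-4.25 -1.54 12.18]
plate px shift ((-0.1814635904738111, -0.0887293068208237), 0.9960051910376843)
```

Call:
jog_arm([
  {"jaw": 0, "offset": [0.02, 0, 0.02], "angular": [0, 0, 0]},
  {"jaw": 0, "offset": [0, 0, 0], "angular": [0, 0, 0]},
  {"jaw": 0, "offset": [0, 0, 0], "angular": [0, 0, 0]},
])

```text
time_s: 16.2
ee_pos: [620.5, 24.0, 45.7]
tool_rot: [-0.0, 1.0, 0.0, 0.002]
ft_force: [-3.2, -1.3, 16.6]
grip_width: -0.002
```

```bash
python3 look.py 14
```

```text
16.2 [620.49  23.99  45.75] [-2.0e-04  1.0e+00  1.0e-04  1.7e-03] [-3.19 -1.25 16.61]
plate px shift ((-0.3036245948507954, -0.1639094594174324), 1.0410959167244993)
```

View pics/s14.png

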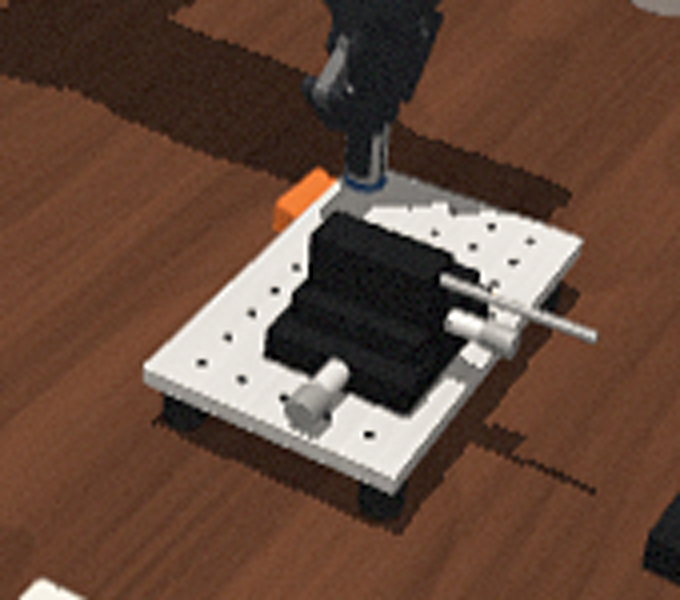

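The pad holds 16.6 N with about 0.3 mm of compliance, so no rocking. Lifting clear.

Call:
jog_arm([
  {"jaw": 0, "offset": [0, 0, 0], "angular": [0, 0, 0]},
  {"jaw": 0, "offset": [0, 0, -0.05], "angular": [0, 0, 0]},
  {"jaw": 0, "offset": [0, 0, -0.2], "angular": [0, 0, 0]},
  {"jaw": 0, "offset": [0, 0, -0.7], "angular": [0, 0, 0]},
  {"jaw": 0, "offset": [0, 0, -0.7], "angular": [0, 0, 0]},
  {"jaw": 0, "offset": [0, 0, -0.7], "angular": [0, 0, 0]},
  {"jaw": 0, "offset": [0, 0, -0.7], "angular": [0, 0, 0]},
  {"jaw": 0, "offset": [0.7, 0, -0.5], "angular": [0, 0, 0]},
  {"jaw": 0, "offset": [0.7, 0, 0], "angular": [0, 0, 0]},
  {"jaw": 0, "offset": [0.7, 0, 0], "angular": [0, 0, 0]},
  {"jaw": 0, "offset": [0.7, 0, 0], "angular": [0, 0, 0]},
  {"jaw": 0, "offset": [0, 0, 0], "angular": [0, 0, 0]},
])

```text
time_s: 17.45
ee_pos: [503.3, 23.8, 185.1]
tool_rot: [-0.0, 1.0, -0.0, -0.001]
ft_force: [1.2, -0.8, 0.2]
grip_width: -0.001
```

```bash
python3 look.py 15
python3 - <<'E'
from h import *
A=pickle.load(open("s10.pkl","rb"));B=pickle.load(open("s15.pkl","rb"))
for n,d in(("before press",A),("after",B)):
    m,c,a=biggest(orange(d),(310-4,230));print(n,"orange",c,a)
    h=cv2.cvtColor(d["color"],cv2.COLOR_RGB2HSV);mb=((h[...,0]>95)&(h[...,0]<125)&(h[...,1]>90)).astype('uint8')
    m,c,a=biggest(mb,(321,224));print("pad",c,a)
E
```

```text
17.45 [503.31  23.81 185.1 ] [-3.0e-04  1.0e+00 -0.0e+00 -1.4e-03] [ 1.17 -0.81  0.18]
plate px shift ((0.04256753539979741, 0.05169180997370404), 0.9988652458161483)
before press orange [304.25225225 229.15315315] 111
pad [320.80434783 224.04347826] 46
after orange [304.27027027 229.12612613] 111
pad [320.77777778 223.97777778] 45
```

View pics/s15.png

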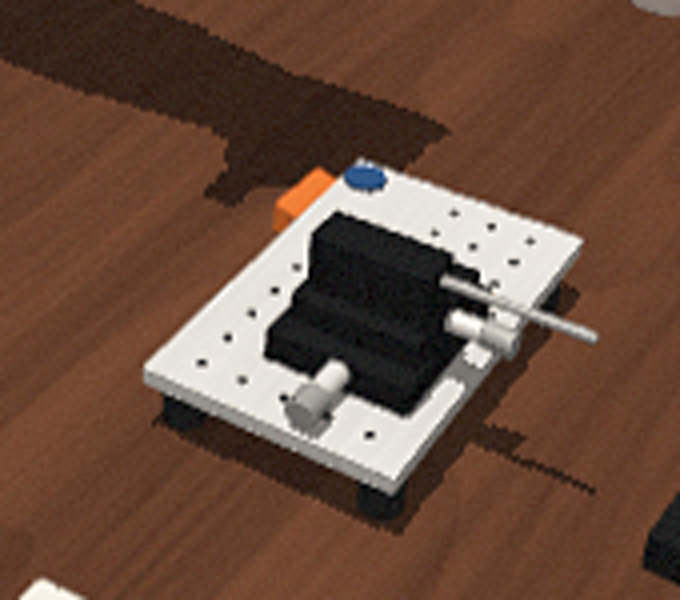

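After the press the plate, pad and wedge are where they were before it, and the arm is clear.

```bash
python3 -c "
from station import robot
print(robot.finish_job())"
```

```text
the job is handed in; nothing more can be done
None
```

The orange wedge is snug under the short foot, the press on the blue pad showed no rocking, and the job is handed in. The clock read about 17.5 s of the 51 s allowed.

- **Pushing the wedge:** I pushed it thin end first with the nearly shut fingertips and gripped nothing. It became snug at a TCP x of about 561 mm, where the push force rose from under 1.5 N to 6.5 N within about 0.6 mm. By sizes I had expected this about 4 mm earlier, at about 557 mm.
- **Pressing the pad:** I pressed down to 16.6 N and the fingertips sank only about 0.3 mm after contact. A side force of up to about 5 N appeared during the press, and I eased it to about 3 N. While pressed, the plate's image shifted by about 0.3 px. Afterwards it was back within 0.1 px.
- **Final view:** In the last scene picture the plate and pad are unmoved from the start, and the wedge is where it was before the press (all within 0.1 px). The arm stands clear at TCP (503, 24, 185) mm. The arm was kept away from the other objects, but I did not measure their positions again at the end.

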